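# Set up the micromotor unit

### The arm

A 6-joint arm with a two-finger parallel gripper is mounted at the origin on the work surface. World frame = base frame: x ahead of the robot, y to its left, z up, the work surface at z = 0. Lengths are in mm, angles in degrees, forces in N, time in s.
With the tool pointing down it reaches from about 350 to 850 mm from the base axis. Payload 8.1 kg.
Tool frame: the origin (TCP) lies midway between the tips of the shut fingers; the grasp point (between the pads) lies 19 mm behind it; z points along the fingers, y is the line along which they close (so a half turn about z gives the same grasp; the last joint's range is limited). The gripper opens to 85 mm and grips with 20 to 120 N. Pads are 22 mm wide; open, the fingers measure 114 mm over their backs; the gripper's body (76 mm by 85 mm) begins 54 mm behind the grasp point. The pads swing forward as they close: fully open they stand 13 mm farther back than shut.
Start: joints at [64.378, 7.471, 85.268, -0, 87.261, -4.893], TCP at [212.354, 561.169, 209.292] pointing down, gripper open.
Joint ranges: [-169.43, 169.43], [-51.17, 129.36], [1.28, 143.12], [-76.62, 256.62], [0, 156.53], [-152.29, 152.29]. Speed limits (degrees/s): [136.94, 136.94, 159.86, 180, 180, 180].

### API

Orientations are given as [roll, pitch, yaw] about the fixed x, y, z axes, in that order (R = Rz(yaw) Ry(pitch) Rx(roll)).
In Python, from bench import sense, snapshot, camera_params, hand_in, masks_of, pinpoint gives the robot as it stands.
- The arm moves only by the tool step_arm, never from a script. Its argument "targets" is a list of rows, each an object with "angular": the turn, a rotation vector about the tool's x, y, z scaled (see below), a list of three; "dp": the shift along the tool's x, y, z scaled (see below), a list of three; "fingers": the closure, from 0 (fully open) to 1 (shut). A call has exactly 8 rows; each row is the pose to reach, as a shift and turn from the pose commanded when the call began, along the tool's axes at that moment, turning the shorter way round; what a row does not reach only later rows make up. The controller multiplies each number of a shift by 0.2 m and each number of a turn by 180 degrees. A row lasts 1/8 s, in which the tool goes at most 62.5 mm and 10.7 degrees, less where a joint would pass 70% of its speed; a pose out of reach is approached as far as the arm can. A call with a number of a shift or a turn outside -1 to 1 is refused whole. A call with a gripper value outside its range is refused whole. The fingers move at their own pace and stop on an object; "newtons" is the grip in N (left out, the last holds). Time passes only in rows, so rows that repeat a pose let the fingers close, or fill a call up. It gives the time, the measured TCP pose, the force, the opening and the grip force at its end, in the units of the state.
- sense(): the state, without advancing time (a new reading comes with each control period).
- snapshot(name): name is "side" or "top"; returns the picture (400x640x3 uint8, blue, green, red); there is no depth.
- camera_params(name): a dict with "vfov" (degrees; the focal length in pixels is half the picture's height over the tangent of half this angle, whatever the lens; pixels are square), "cx", "cy" (the principal point, pixels), "R" (3x3) and "t" (3): a world point X has camera coordinates R X + t. Camera axes: x right, y down, z forward; pixel columns grow to the right and rows downward; lengths in mm; the calibration is good to about 2 mm. A picture is of the moment at which its call begins. camera_params takes no time and is no camera call.
- hand_in(): hands the job in; it is judged then, once.
Trained networks look in the newest picture that a camera, given by its name, has taken for a name from the list of things; names that differ only in an ending like _2 or _b are one class to them, and where a whole thing is asked for, a point or a joint stands for the part that bears it (a point fixed in the world has none). Each returns a list of dicts, best first, with "conf" (0 to 1); they miss things now and then, are a little off and sometimes report something else, mostly with a low value. They report only what shows in the picture. A call takes as long as a camera call.
- masks_of(camera, label): "pixels" (400x640 bool, what is visible of it) and "at" ([column, row] in pixels, amid what is visible of it).
- pinpoint(camera, label): "at" ([column, row] in pixels: a listed point, or the origin of a listed thing).
The state is a dict: "time": time; "joint_pos": joint angles; "qd": joint speeds; "joint_efforts": joint torques, N m; "tool_pos": TCP position; "tcp_rot": TCP orientation; "ft_force": force on the tool from outside, world axes, zero at the start; "wrist_torque": the same for the moment, N m; "finger_gap": finger opening in mm; "grip_force": force on a finger pad.
Only numpy, scipy, OpenCV 4.12 (cv2) and the standard library are available. Lean on these libraries where they do the work, as an engineer would, in place of code of your own. Each camera call takes 0.05 s, during which the arm holds its last target. There are 200 camera calls.

### The job

Get the stone setter's micromotor unit running: on the sloped grey console, press the left-hand rocker switch over to reverse, then the middle one over to foot control, and only then the wide right-hand power switch to on (left and right as its user sees them, from the low front edge of the panel). Tip each rocker with a light fingertip press on whichever end stands up, until it lies fully over the other way. Leave the speed dial and the handpiece in its cradle untouched, do not shove or lift the console, do not disturb the other things on the bench, and finish with the hand clear.

Things in the scene. Friction and masses are not known exactly. Their poses are not given: they have to be found in the camera images.
- console: grey wedge-shaped control unit, loose on rubber feet, about 2.2 kg, 190 mm deep (x), 220 mm wide (y). Origin: centre of its underside, at bench level; x points up the panel away from its user, y to the user's left. Its flat sloping top is the panel: 48 mm high at the front edge (x = -95 mm), rising 0.20 rad to 86 mm at the back. Rockers in a row across its lower part, each framed by 3 mm rails.
- direction_rocker (a joint): left-hand rocker, 30 mm long (along the slope), 14 mm wide, a shallow V; middle 50 mm up the slope from the front edge, at console y = +65 mm. Radians: 0 = forward (at the start; its lower end, nearest the user, stands up), 0.42 = reverse (lower end down). Snap action: resists a press near the raised end with 2 to 4 N; past the middle, 0.21, it jumps fully over by itself and stays.
- direction_end (a point): press point on top of the direction rocker, on its centre line 3 mm short of the edge of its raised (lower) end; moves with the rocker. At the start 10 mm above the panel (edge 11 mm). Square to the panel, the switch snaps when the edge is 8 mm above the panel; fully over, the pressed half lies level with the panel, 5 mm above it. Axes at the start: x up the slope, z square to the panel.
- footmode_rocker (a joint): middle rocker, 30 by 14 mm, middle 50 mm up the slope, at console y = +12 mm. Radians: 0 = hand (at the start; its upper end, away from the user, stands up), 0.42 = foot (upper end down). Same snap action as the direction rocker.
- footmode_end (a point): press point on top of the hand/foot rocker, 3 mm short of the edge of its raised (upper) end; otherwise as direction_end.
- power_rocker (a joint): right-hand rocker, the wide one, 30 by 24 mm, middle 50 mm up the slope, at console y = -58 mm. Radians: 0 = off (at the start; its upper end stands up), 0.42 = on (upper end down). Same snap action as the direction rocker.
- power_end (a point): press point on top of the power rocker, 3 mm short of the edge of its raised (upper) end; otherwise as direction_end.
- speed_dial: black round speed dial, 44 mm across, 18 mm high, 120 mm up the slope at y = +30 mm of the console; not to be touched. Origin: on its axis at the panel.
- handpiece: aluminium handpiece with its cord, 25 mm thick, lying across the back of the console in two black forks, from y = +70 mm to -95 mm (bur tip), its top 40 mm above the panel; fixed there, not to be touched. Origin: centre of its tail end, 168 mm up the slope.
- bur_stand: round wooden stand with nine burs standing in it, 68 mm across, 65 mm high in all; loose, beside the console. Origin: centre of its underside.
- white_jar: closed white plastic jar, 62 mm across, 98 mm high; loose, beside the console. Origin: centre of its underside.
- brass_tin: flat round brass tin, 70 mm across, 24 mm high; loose, beside the console. Origin: centre of its underside.
- ring_clamp: wooden ring clamp lying beside the console on its left, 124 mm long (x), 32 mm wide, 25 mm high; loose. Origin: centre of its underside.
- pliers: small pliers lying behind the console, 130 mm long (jaws to their +x), 12 mm thick; loose. Origin: below the rivet.
- plain_ring: plain steel finger ring lying flat in front of the console, 22 mm across, 6 mm high; loose. Origin: centre of its underside.
- signet_ring: signet ring lying flat in front of the console, 26 mm across, 10 mm high; loose. Origin: centre of its underside.

How it is judged:
By the outcome, as a careful person would: the job done as asked, in the order asked, and still so for the second after the job is handed in, with the robot touching nothing.
It also fails if it takes over 48 s, if anything falls off the work surface, if the arm or the gripper's body presses on something with over 40 N, if the wrist force passes 120 N, or if a joint passes its speed limit or range.

## Working session

There is one attempt and no reset: what is moved stays moved. The work goes in short steps, Python scripts to look and compute and a tool call to move; the robot and the scene stay as the last step left them, time stands still between calls to the robot, and variables do not carry over. Pictures are saved under pics/ and viewed, at most 10 in all, crops included, and the job is handed in when it is done.

Besides the shell and the picture viewer there is one more tool, called after "Request:" as name([rows], argument=value, ...), one row to a line, values as JSON. step_arm: Moves the arm, as the interface text tells. Its arguments: {"type":"object","properties":{"targets":{"type":"array","items":{"type":"object","properties":{"angular":{"type":"array","items":{"type":"number","minimum":-1,"maximum":1}},"dp":{"type":"array","items":{"type":"number","minimum":-1,"maximum":1}},"fingers":{"type":"number"}}}},"newtons":{"type":"number"}},"required":["targets"]}

```bash
mkdir -p pics
python3 - <<'E'
from bench import *
import cv2
for c in ("top","side"):
    im=snapshot(c); cv2.imwrite(f"pics/{c}0.png",im)
    p=camera_params(c); print(c,p)
    for l in ["console","direction_end","footmode_end","power_end","direction_rocker","footmode_rocker","power_rocker","speed_dial","handpiece","white_jar","bur_stand"]:
        print(l,[(d["at"],round(d["conf"],2)) for d in pinpoint(c,l)[:2]])
print(sense())
E
```

```text
top {'vfov': 52.9321152518477, 'cx': 316.4954854680144, 'cy': 202.19804940561903, 'R': array([[ 0.10202315, -0.9947786 ,  0.00260899],
       [-0.97069449, -0.10012608, -0.21846504],
       [ 0.21758557,  0.01975596, -0.97584129]]), 't': array([-19.65892877, 624.64477945, 811.50151398])}
console [([287.3, 213.6], 0.96)]
direction_end [([256.7, 239.8], 0.5), ([357.8, 221.3], 0.33)]
footmode_end [([255.2, 238.2], 0.58), ([279.3, 225.6], 0.51)]
power_end [([313.0, 219.5], 0.71), ([210.2, 192.8], 0.27)]Traceback (most recent call last):
  File "<stdin>", line 7, in <module>
ValueError: it knows: brass_tin, bur_stand, console, direction_end, footmode_end, handpiece, plain_ring, pliers, power_end, ring_clamp, signet_ring, speed_dial, white_jar
```

View pics/top0.png

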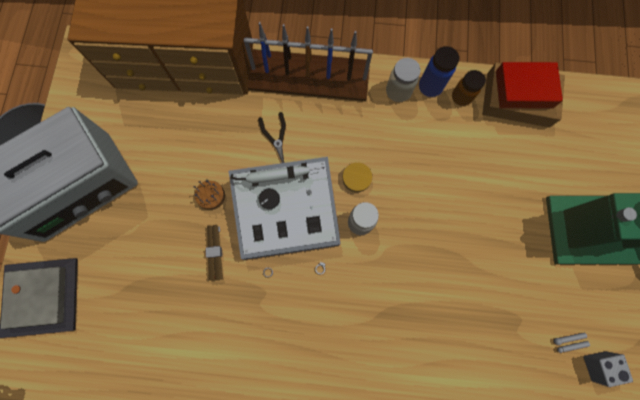

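The top view shows the console at about (285,208). The rockers sit near (257,232), (282,229) and (314,224), and the low front edge faces the bottom of the picture.

Run:
```python
from bench import *
import cv2
c="side"
im=snapshot(c); cv2.imwrite(f"pics/{c}0.png",im)
print(camera_params(c))
L=["console","direction_end","footmode_end","power_end","speed_dial","handpiece","white_jar","bur_stand","brass_tin","ring_clamp","signet_ring","plain_ring"]
for l in L:
    print(l,[(d["at"],round(d["conf"],2)) for d in pinpoint(c,l)[:2]])
c="top"; im=snapshot(c)
for l in L[4:]:
    print(l,[(d["at"],round(d["conf"],2)) for d in pinpoint(c,l)[:2]])
cv2.imwrite("pics/topc.png",cv2.resize(im[140:290,180:390],None,fx=3.8,fy=3.8,interpolation=cv2.INTER_CUBIC))
s=sense(); print(s["time"],s["tool_pos"],s["tcp_rot"],s["finger_gap"],s["ft_force"])
```

```text
{'vfov': 55.01127894063992, 'cx': 318.9942881383449, 'cy': 198.58616182074405, 'R': array([[ 0.8018294 , -0.59709682,  0.02334535],
       [-0.30136606, -0.43781654, -0.84705087],
       [ 0.51599236,  0.67215479, -0.53099889]]), 't': array([-471.67278352,  268.38839671,  390.63050657])}
console [([294.3, 213.0], 0.85), ([257.2, 173.3], 0.37)]
direction_end [([248.7, 190.9], 0.46)]
footmode_end [([277.4, 192.9], 0.6)]
power_end [([302.2, 204.3], 0.78)]
speed_dial [([285.9, 177.4], 0.74), ([210.7, 197.7], 0.24)]
handpiece [([287.1, 146.2], 0.95), ([288.5, 176.4], 0.68)]
white_jar [([347.0, 264.9], 0.66), ([251.4, 190.4], 0.32)]
bur_stand [([257.6, 171.6], 0.58)]
brass_tin [([381.4, 236.6], 0.96)]
ring_clamp [([210.7, 197.3], 0.79)]
signet_ring [([260.6, 264.4], 0.57)]
plain_ring [([225.3, 234.3], 0.45)]
speed_dial [([266.7, 196.4], 0.86), ([280.5, 227.1], 0.32)]
handpiece [([247.4, 179.8], 0.83), ([282.4, 147.5], 0.65)]
white_jar [([357.5, 220.1], 0.81)]
bur_stand [([211.0, 195.2], 0.6)]
brass_tin [([358.3, 177.5], 0.7)]
ring_clamp [([214.7, 252.1], 0.84), ([316.0, 218.0], 0.42)]
signet_ring [([320.0, 268.4], 0.61), ([269.5, 273.5], 0.47)]
plain_ring [([269.3, 268.9], 0.5)]
1.35 [212.36553922 561.16099131 209.3029804 ] [1.79999554e+02 4.78642323e-04 1.59267963e+02] 85.3272701522411 [ 0.36319225 -0.51429474 -0.67250597]
```

View pics/side0.png

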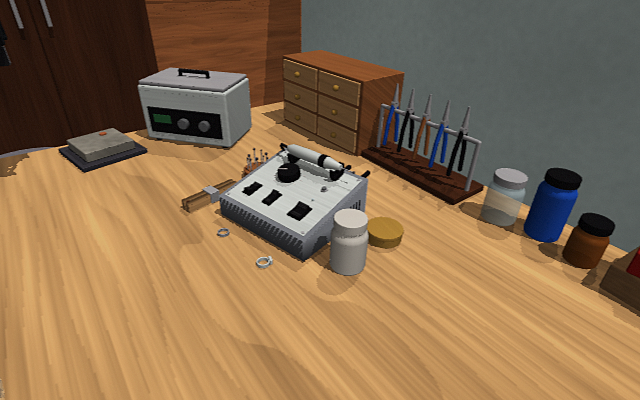

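View pics/topc.png

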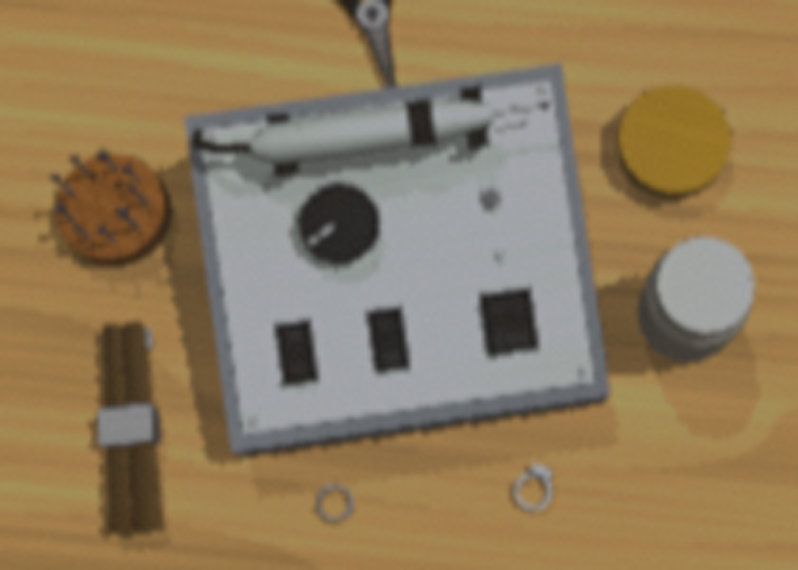

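The crops show dark rocker blobs, the dial and the corners clearly. I'll fit the console pose using both cameras.

```bash
cat > h.py <<'E'
import numpy as np, cv2
from bench import *
from scipy.optimize import least_squares
from scipy.spatial.transform import Rotation as Ro
def proj(c,X):
    p=camera_params(c); f=200/np.tan(np.radians(p["vfov"]/2))
    q=np.asarray(X)@p["R"].T+p["t"]; return np.c_[p["cx"]+f*q[:,0]/q[:,2],p["cy"]+f*q[:,1]/q[:,2]]
C,S=np.cos(.2),np.sin(.2)
def pan(s,y,h):  # s up the slope from the front edge, y, h square to panel -> console frame
    return np.array([-95+s*C-h*S,y,48+s*S+h*C])
def world(P,X): return Ro.from_euler('z',P[2]).apply(X)+[P[0],P[1],0]
def plan(P,s,y,h):
    "dp and angular (scaled) to bring TCP to panel point, tool z into the panel, tool x down-slope"
    st=sense(); R0=Ro.from_euler('xyz',st["tcp_rot"],degrees=True)
    yaw=Ro.from_euler('z',P[2])
    ux=np.array([C,0,S]); n=np.array([-S,0,C])
    Rt=yaw*Ro.from_matrix(np.c_[-ux,np.cross(-n,-ux),-n])
    d=world(P,pan(s,y,h))-st["tool_pos"]
    print("dp",np.round(R0.inv().apply(d)/200,4),"ang",np.round((R0.inv()*Rt).as_rotvec()/np.pi,4),"F",np.round(st["ft_force"],2),"t",st["time"])
E
cat > fit.py <<'E'
from h import *
feats=[];obs=[];cam=[]
top=cv2.imread("pics/top0.png").max(2); side=cv2.imread("pics/side0.png").max(2)
def blob(c,im,at,X,th):
    n,l,st,ce=cv2.connectedComponentsWithStats((im<th).astype(np.uint8)); 
    i=[k for k in range(1,n) if 15<st[k,4]<500 and np.hypot(*(ce[k]-at))<6]
    print(c,at,[(np.round(ce[k],1),st[k,2:]) for k in i])
    if i: cam.append(c);obs.append(ce[i[0]]);feats.append(X)
R=[pan(50,65,5.5),pan(50,12,5.5),pan(50,-58,5.5)]
for a,X in zip([(257,232),(282,229),(314,225)],R): blob("top",top,a,X,75)
for a,X in zip([(253,188),(272,197),(300,211)],R): blob("side",side,a,X,70)
for c,a,X in [("top",(187,120),pan(193.9,110,0)),("top",(562,66),pan(193.9,-110,0))]:
    cam.append(c);obs.append(np.add(np.array(a)/3.8,(180,140))-.4);feats.append(X)
pp={"top":[([287.3,213.6],[0,0,0]),([266.7,196.4],pan(120,30,0)),([313,219.5],pan(62,-58,10)),([279.3,225.6],pan(62,12,10)),([256.7,239.8],pan(38,65,10)),([247.4,179.8],pan(168,70,27.5))],
"side":[([294.3,213],[0,0,0]),([248.7,190.9],pan(38,65,10)),([277.4,192.9],pan(62,12,10)),([302.2,204.3],pan(62,-58,10)),([285.9,177.4],pan(120,30,0))]}
for c in pp:
    for o,X in pp[c]: cam.append(c);obs.append(np.array(o));feats.append(np.array(X))
feats=np.array(feats,float);obs=np.array(obs);cam=np.array(cam)
def run(sel):
    def r(P):
        W=world(P,feats)
        return np.concatenate([(proj(c,W[(cam==c)&sel])-obs[(cam==c)&sel]) for c in ("top","side")]).ravel()
    f=least_squares(r,[600,0,.26],loss="soft_l1",x_scale=[10,10,.1]); return f.x,r(f.x).reshape(-1,2)
for s in (np.ones(len(cam),bool),cam=="top",cam=="side"):
    P,r=run(s); print(np.round(P,4)); 
    print(np.round(r,1).tolist())
P,_=run(np.ones(len(cam),bool)); np.save("P.npy",P)
for c in ("top","side"):
    im=cv2.imread(f"pics/{c}0.png"); big=cv2.resize(im,None,fx=4,fy=4,interpolation=cv2.INTER_CUBIC)
    def poly(pts):
        q=(proj(c,world(P,np.array(pts)))+.5)*4-.5; cv2.polylines(big,[q.astype(int)],True,(0,0,255),1)
    poly([pan(0,110,0),pan(0,-110,0),pan(193.9,-110,0),pan(193.9,110,0)])
    for y,w in ((65,7),(12,7),(-58,12)): poly([pan(35,y-w,5),pan(35,y+w,5),pan(65,y+w,5),pan(65,y-w,5)])
    poly([pan(120+22*np.cos(a),30+22*np.sin(a),18) for a in np.linspace(0,6.2,20)])
    u,v=(225,150) if c=="top" else (205,140)
    cv2.imwrite(f"pics/ov_{c}.png",big[v*4:v*4+520,u*4:u*4+720])
E
python3 fit.py
```

```text
top (257, 232) [(array([257.6, 232.5]), array([ 10,  16, 128], dtype=int32))]
top (282, 229) [(array([281.7, 229. ]), array([ 10,  17, 127], dtype=int32))]
top (314, 225) [(array([313.4, 224.4]), array([ 14,  17, 196], dtype=int32))]
side (253, 188) [(array([251.6, 188.4]), array([ 20,  14, 134], dtype=int32))]
side (272, 197) [(array([271.6, 197.4]), array([ 20,  16, 148], dtype=int32))]
side (300, 211) [(array([299.4, 210.8]), array([ 25,  20, 255], dtype=int32))]
[6.056097e+02 1.128264e+02 2.542000e-01]
[[0.3, 0.4], [0.4, 0.3], [0.6, 0.1], [-0.7, -0.5], [0.1, -0.7], [-0.6, -0.6], [2.7, 2.3], [0.2, -0.4], [1.9, -1.7], [1.8, -1.3], [-1.1, -1.1], [-0.4, -0.5], [-1.0, -0.1], [-0.8, 0.1], [-1.7, 3.6], [-2.5, -1.4], [-2.9, -1.0], [0.4, 0.9], [2.7, -0.7]]
[6.045852e+02 1.135339e+02 2.472000e-01]
[[-0.3, 0.6], [-0.1, 0.7], [0.1, 0.7], [-0.8, -0.5], [0.1, -0.0], [-0.9, -0.2], [2.4, 2.6], [-0.2, 0.2], [1.4, -1.3], [1.2, -1.0], [-1.3, -0.9]]
[6.067241e+02 1.121774e+02 2.717000e-01]
[[0.1, -0.2], [-0.1, 0.1], [0.7, -0.0], [-1.0, 3.5], [-1.9, -1.0], [-2.0, -0.8], [1.8, 0.8], [3.0, -0.7]]
```

View pics/ov_top.png

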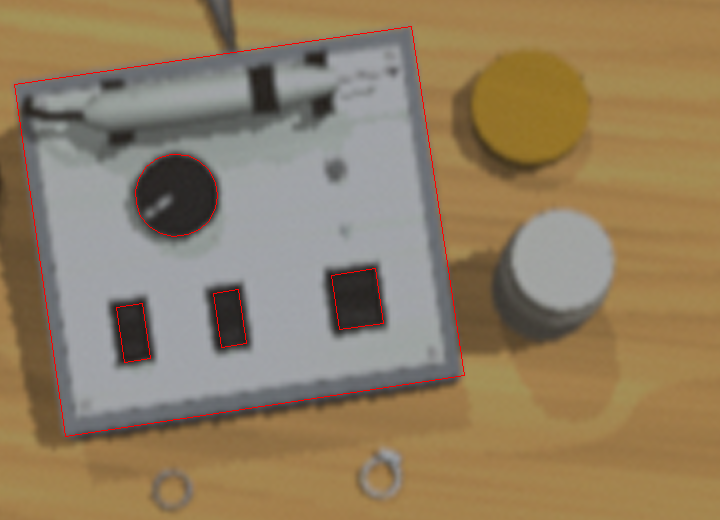

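View pics/ov_side.png

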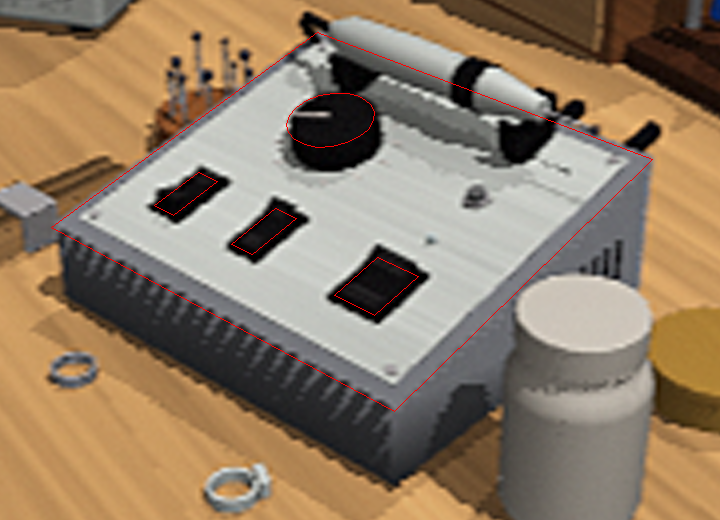

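The overlay matches well in the top view. In the side view it sits about 1 px off. Next I'll plan the hover over the direction rocker.

```bash
python3 -c "
from h import *
P=np.load('P.npy'); plan(P,32,65,60); print(world(P,pan(32,65,60)))"
```

```text
dp [-2.1363 -1.3535  0.4807] ang [-0.0196 -0.0616 -0.1954] F [ 0.36 -0.51 -0.67] t 1.35
[516.13514682 156.73897733 113.16141326]
```

Request:
step_arm([
  {"dp": [-0.12,-0.07,0],"angular": [0,0,-0.02],"fingers": 1},
  {"dp": [-0.25,-0.15,0],"angular": [0,0,-0.04],"fingers": 1},
  {"dp": [-0.4,-0.25,0],"angular": [0,0,-0.07],"fingers": 1},
  {"dp": [-0.55,-0.35,0],"angular": [0,0,-0.1],"fingers": 1},
  {"dp": [-0.7,-0.45,0],"angular": [0,0,-0.13],"fingers": 1},
  {"dp": [-0.85,-0.54,0],"angular": [0,0,-0.16],"fingers": 1},
  {"dp": [-0.95,-0.6,0],"angular": [0,0,-0.18],"fingers": 1},
  {"dp": [-1,-0.63,0],"angular": [0,0,-0.195],"fingers": 1},
], newtons=60)

```text
time: 2.35
tool_pos: [355.6, 371.5, 209.4]
tcp_rot: [-180.0, 0.0, -165.6]
ft_force: [-0.2, -0.6, 1.2]
finger_gap: 0.2
grip_force: 0.0
```

```bash
python3 -c "
from h import *
P=np.load('P.npy'); plan(P,32,65,60);s=sense();print(s['tool_pos'],s['tcp_rot'],s['finger_gap'])"
```

```text
dp [-0.5102 -1.2394  0.4816] ang [-0.0001 -0.0636 -0.0009] F [-0.16 -0.58  1.16] t 2.35
[355.6460855  371.4666259  209.43350644] [-1.79994942e+02  1.81149355e-02 -1.65604241e+02] 0.164514231926132
```

Request:
step_arm([
  {"dp": [-0.05,-0.12,0.03],"angular": [0,0,0],"fingers": 1},
  {"dp": [-0.12,-0.3,0.06],"angular": [0,-0.01,0],"fingers": 1},
  {"dp": [-0.2,-0.5,0.1],"angular": [0,-0.02,0],"fingers": 1},
  {"dp": [-0.28,-0.65,0.15],"angular": [0,-0.03,0],"fingers": 1},
  {"dp": [-0.35,-0.8,0.2],"angular": [0,-0.04,0],"fingers": 1},
  {"dp": [-0.42,-0.9,0.25],"angular": [0,-0.05,0],"fingers": 1},
  {"dp": [-0.47,-0.97,0.3],"angular": [0,-0.06,0],"fingers": 1},
  {"dp": [-0.5,-1,0.32],"angular": [0,-0.064,0],"fingers": 1},
])

```text
time: 3.35
tool_pos: [501.2, 202.8, 144.6]
tcp_rot: [-180.0, 11.5, -165.7]
ft_force: [-1.0, -0.6, 0.0]
finger_gap: -0.2
grip_force: 0.0
```

```bash
python3 -c "
from h import *
P=np.load('P.npy'); plan(P,32,65,30)"
```

```text
dp [ 0.0163 -0.2416  0.3069] ang [-0.0003  0.0002 -0.0013] F [-0.99 -0.61  0.02] t 3.35
```

Request:
step_arm([
  {"dp": [0,-0.1,0.05],"angular": [0,0,0],"fingers": 1},
  {"dp": [0.01,-0.18,0.1],"angular": [0,0,0],"fingers": 1},
  {"dp": [0.016,-0.24,0.16],"angular": [0,0,-0.001],"fingers": 1},
  {"dp": [0.016,-0.242,0.21],"angular": [0,0,-0.001],"fingers": 1},
  {"dp": [0.016,-0.242,0.26],"angular": [0,0,-0.001],"fingers": 1},
  {"dp": [0.016,-0.242,0.29],"angular": [0,0,-0.001],"fingers": 1},
  {"dp": [0.016,-0.242,0.305],"angular": [0,0,-0.001],"fingers": 1},
  {"dp": [0.016,-0.242,0.307],"angular": [0,0,-0.001],"fingers": 1},
])

```text
time: 4.35
tool_pos: [522.1, 159.2, 84.4]
tcp_rot: [-180.0, 11.5, -165.4]
ft_force: [-0.5, -0.2, 0.5]
finger_gap: -0.1
grip_force: 0.0
```

```bash
python3 -c "
from h import *
P=np.load('P.npy'); plan(P,32,65,12)
im=snapshot('side');tp=snapshot('top')
f=lambda i,u,v:cv2.resize(i[v:v+150,u:u+100],None,fx=4,fy=4,interpolation=cv2.INTER_CUBIC)
cv2.imwrite('pics/h1.png',np.hstack([f(im,200,100),f(tp,220,130)]))"
```

```text
dp [ 0.0031 -0.0044  0.0928] ang [-0.0002  0.0003  0.0001] F [-0.5  -0.21  0.47] t 4.35
```

View pics/h1.png

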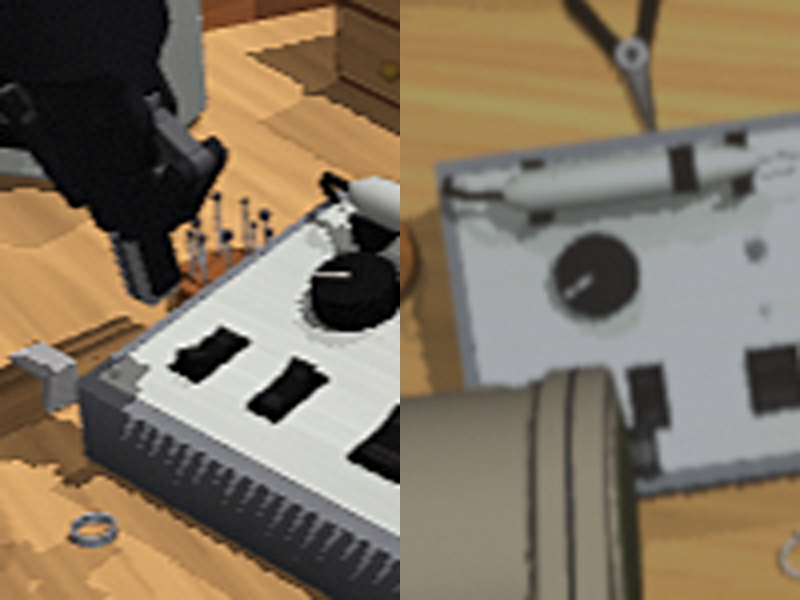

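The side crop shows the shut fingertips ending near full-image (239,174), above and left of the direction rocker. I'll compare that with the projected TCP.

```bash
python3 -c "
from h import *
P=np.load('P.npy'); s=sense(); R=Ro.from_euler('xyz',s['tcp_rot'],degrees=True).as_matrix(); t=s['tool_pos']
for d in ([0,0,0],[11,10,0],[11,-10,0],[-11,10,0],[-11,-10,0],[0,0,-54]): 
  q=(proj('side',[t+R@d])[0]); print(d,q.round(1),((q-[200,100])*4).round())
for h in (0,10,30): print(h,((proj('side',[world(P,pan(32,65,h))])[0]-[200,100])*4).round())"
```

```text
[0, 0, 0] [241.4 182.3] [166. 329.]
[11, 10, 0] [233.5 183.8] [134. 335.]
[11, -10, 0] [240.7 187.3] [163. 349.]
[-11, 10, 0] [242.1 177.5] [168. 310.]
[-11, -10, 0] [249.2 180.9] [197. 324.]
[0, 0, -54] [234.3 158.9] [137. 235.]
0 [180. 381.]
10 [176. 365.]
30 [166. 332.]
```

Request:
step_arm([
  {"dp": [0,0,0.02],"angular": [0,0,0],"fingers": 1},
  {"dp": [0,0,0.04],"angular": [0,0,0],"fingers": 1},
  {"dp": [0.003,-0.004,0.06],"angular": [0,0,0],"fingers": 1},
  {"dp": [0.003,-0.004,0.07],"angular": [0,0,0],"fingers": 1},
  {"dp": [0.003,-0.004,0.075],"angular": [0,0,0],"fingers": 1},
  {"dp": [0.003,-0.004,0.08],"angular": [0,0,0],"fingers": 1},
  {"dp": [0.003,-0.004,0.08],"angular": [0,0,0],"fingers": 1},
  {"dp": [0.003,-0.004,0.08],"angular": [0,0,0],"fingers": 1},
])

```text
time: 5.45
tool_pos: [525.0, 158.9, 68.8]
tcp_rot: [-180.0, 11.5, -165.4]
ft_force: [0.2, 0.1, 0.3]
finger_gap: -0.0
grip_force: 0.0
```

```bash
python3 -c "
from h import *
P=np.load('P.npy'); plan(P,32,65,9)
im=snapshot('side'); s=sense(); print(((proj('side',[s['tool_pos']])[0]-[215,140]+.5)*10).round())
f=lambda i:cv2.resize(i[140:200,215:290],None,fx=10,fy=10,interpolation=cv2.INTER_NEAREST)
a=f(im); cv2.imwrite('pics/h2.png',a)
cv2.imwrite('pics/side_h2.png',im)"
```

```text
dp [0.0006 0.0008 0.0287] ang [-0.0002  0.0004 -0.    ] F [0.19 0.06 0.3 ] t 5.45
[289. 498.]
```

View pics/h2.png

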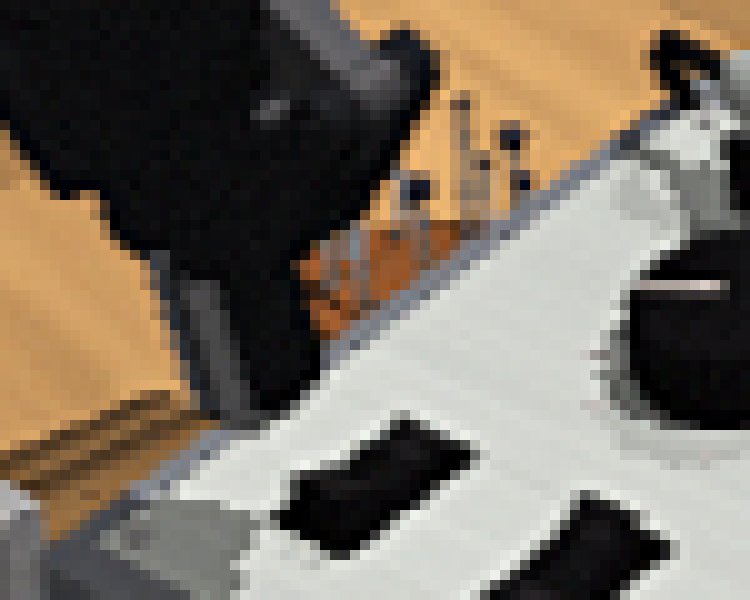

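The shut tip shows at about full-image (241,181), roughly 8 px short of the projected TCP at (243,189). I'll creep down and let the measured force tell me when it touches.

Request:
step_arm([
  {"dp": [0,0,0.004],"angular": [0,0,0],"fingers": 1},
  {"dp": [0,0,0.008],"angular": [0,0,0],"fingers": 1},
  {"dp": [0,0,0.012],"angular": [0,0,0],"fingers": 1},
  {"dp": [0,0,0.016],"angular": [0,0,0],"fingers": 1},
  {"dp": [0,0,0.02],"angular": [0,0,0],"fingers": 1},
  {"dp": [0,0,0.023],"angular": [0,0,0],"fingers": 1},
  {"dp": [0,0,0.026],"angular": [0,0,0],"fingers": 1},
  {"dp": [0,0,0.026],"angular": [0,0,0],"fingers": 1},
])

```text
time: 6.5
tool_pos: [525.9, 159.1, 63.6]
tcp_rot: [-180.0, 11.5, -165.4]
ft_force: [0.1, 0.3, 0.9]
finger_gap: 0.3
grip_force: 0.0
```

```bash
python3 -c "
from h import *
P=np.load('P.npy'); plan(P,32,65,7)
im=snapshot('side'); cv2.imwrite('pics/side_h3.png',im)
s=sense(); print(s['tool_pos'],s['ft_force'],s['wrist_torque'])"
```

```text
dp [0.0001 0.0007 0.0121] ang [-0.0002  0.0003 -0.    ] F [0.1  0.29 0.9 ] t 6.5
[525.87779711 159.13288296  63.56180707] [-0.00786795  0.1837619   0.42187611] [-0.00706196  0.09403093  0.04800232]
```

Request:
step_arm([
  {"dp": [0,0,0.003],"angular": [0,0,0],"fingers": 1},
  {"dp": [0,0,0.006],"angular": [0,0,0],"fingers": 1},
  {"dp": [0,0,0.009],"angular": [0,0,0],"fingers": 1},
  {"dp": [0,0,0.012],"angular": [0,0,0],"fingers": 1},
  {"dp": [0,0,0.012],"angular": [0,0,0],"fingers": 1},
  {"dp": [0,0,0.012],"angular": [0,0,0],"fingers": 1},
  {"dp": [0,0,0.012],"angular": [0,0,0],"fingers": 1},
  {"dp": [0,0,0.012],"angular": [0,0,0],"fingers": 1},
])

```text
time: 7.55
tool_pos: [526.4, 159.3, 61.3]
tcp_rot: [-180.0, 11.5, -165.4]
ft_force: [-0.5, 0.3, -0.4]
finger_gap: -0.1
grip_force: 0.0
```

```bash
python3 -c "
from h import *
P=np.load('P.npy'); plan(P,32,65,7)
im=snapshot('side'); cv2.imwrite('pics/side_h4.png',im)
for k in range(3):
  s=sense(); print(s['tool_pos'],s['ft_force'],s['wrist_torque'])
print(((proj('side',[s['tool_pos']])[0]-[215,140]+.5)*10).round())
R=Ro.from_euler('xyz',s['tcp_rot'],degrees=True).as_matrix()
for d in ([11,0,0],[-11,0,0],[0,7,0],[0,-7,0]): print(d,((proj('side',[s['tool_pos']+R@d])[0]-[215,140]+.5)*10).round())
g=lambda n:cv2.resize(cv2.imread(n)[150:210,225:265],None,fx=9,fy=9,interpolation=cv2.INTER_NEAREST)
cv2.imwrite('pics/h4.png',np.hstack([g('pics/side0.png'),g('pics/side_h4.png')]))"
```

```text
dp [0.0002 0.0007 0.0002] ang [-0.0002  0.0003 -0.    ] F [-0.46  0.33 -0.39] t 7.55
[526.36673044 159.23992743  61.25663812] [ 0.01384943 -0.21916097  0.06263156] [-0.01112044  0.08097734 -0.03057975]
[526.36673044 159.23992743  61.25663812] [ 0.01384943 -0.21916097  0.06263156] [-0.01112044  0.08097734 -0.03057975]
[526.36673044 159.23992743  61.25663812] [ 0.01384943 -0.21916097  0.06263156] [-0.01112044  0.08097734 -0.03057975]
[298. 529.]
[11, 0, 0] [256. 561.]
[-11, 0, 0] [339. 498.]
[0, 7, 0] [273. 517.]
[0, -7, 0] [323. 542.]
```

View pics/h4.png

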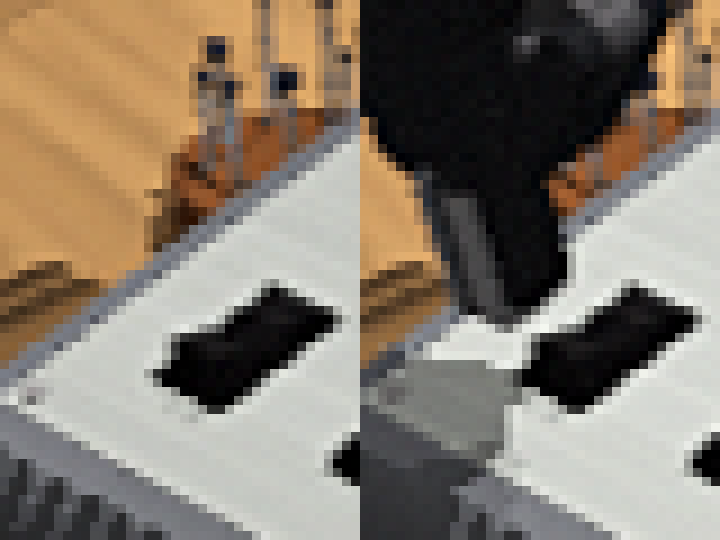

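The rocker hasn't moved. The tip's bottom corner is at about (241,186), and its shadow, which starts at (243,190), is still separate from it. So the real tip is higher than the reported TCP, by roughly 20 mm along the tool, and no force confirms it isn't touching. I'll continue down in guarded steps.

Request:
step_arm([
  {"dp": [0,0,0.008],"angular": [0,0,0],"fingers": 1},
  {"dp": [0,0,0.016],"angular": [0,0,0],"fingers": 1},
  {"dp": [0,0,0.024],"angular": [0,0,0],"fingers": 1},
  {"dp": [0,0,0.032],"angular": [0,0,0],"fingers": 1},
  {"dp": [0,0,0.038],"angular": [0,0,0],"fingers": 1},
  {"dp": [0,0,0.044],"angular": [0,0,0],"fingers": 1},
  {"dp": [0,0,0.05],"angular": [0,0,0],"fingers": 1},
  {"dp": [0,0,0.05],"angular": [0,0,0],"fingers": 1},
])

```text
time: 8.6
tool_pos: [528.2, 159.7, 51.3]
tcp_rot: [-180.0, 11.5, -165.4]
ft_force: [1.0, 0.1, 0.2]
finger_gap: -0.1
grip_force: 0.0
```

```bash
cat > chk.py <<'E'
from h import *
import sys
a=np.load('P.npy'); plan(a,*map(float,sys.argv[1:4]))
im=snapshot('side'); cv2.imwrite('pics/side_cur.png',im)
s=sense(); t=s['tool_pos']; R=Ro.from_euler('xyz',s['tcp_rot'],degrees=True).as_matrix()
d=Ro.from_euler('z',-a[2]).apply(t-[a[0],a[1],0])-pan(0,0,0)
print("panel s,y,h",np.round([d@[C,0,S],d[1],d@[-S,0,C]],1),s['ft_force'].round(2),s['wrist_torque'].round(2))
# change of each rocker's appearance from the first picture, and console motion
b=cv2.imread('pics/side0.png')
for n,(u,v) in dict(dir=(252,188),foot=(272,197),pow=(299,211)).items():
    w=slice(v-11,v+12),slice(u-13,u+14); print(n,cv2.absdiff(im,b)[w].max(2).mean().round(1))
E
python3 chk.py 32 65 0
```

```text
dp [-0.0003  0.0008 -0.0154] ang [-0.0002  0.0003 -0.    ] F [1.   0.07 0.22] t 8.6
panel s,y,h [32.  64.8 -3. ] [-0.31  0.21  0.76] [-0.05  0.13 -0.03]
dir 43.9
foot 9.6
pow 8.2
```

Request:
step_arm([
  {"dp": [0,0,0.004],"angular": [0,0,0],"fingers": 1},
  {"dp": [0,0,0.008],"angular": [0,0,0],"fingers": 1},
  {"dp": [0,0,0.012],"angular": [0,0,0],"fingers": 1},
  {"dp": [0,0,0.016],"angular": [0,0,0],"fingers": 1},
  {"dp": [0,0,0.02],"angular": [0,0,0],"fingers": 1},
  {"dp": [0,0,0.02],"angular": [0,0,0],"fingers": 1},
  {"dp": [0,0,0.02],"angular": [0,0,0],"fingers": 1},
  {"dp": [0,0,0.02],"angular": [0,0,0],"fingers": 1},
])

```text
time: 9.65
tool_pos: [529.1, 159.9, 47.6]
tcp_rot: [-180.0, 11.5, -165.4]
ft_force: [-0.6, 1.0, -0.1]
finger_gap: 0.0
grip_force: 0.0
```

```bash
python3 chk.py 32 65 0; python3 -c "
import cv2
cv2.imwrite('pics/h5.png',cv2.resize(cv2.imread('pics/side_cur.png')[150:210,220:295],None,fx=10,fy=10,interpolation=cv2.INTER_NEAREST))"
```

```text
dp [ 0.0004  0.0008 -0.0346] ang [-0.0002  0.0004 -0.0001] F [-0.58  0.96 -0.09] t 9.65
panel s,y,h [32.1 64.8 -6.9] [-0.02  0.96 -0.04] [0.02 0.1  0.01]
dir 47.3
foot 9.6
pow 8.2
```

View pics/h5.png

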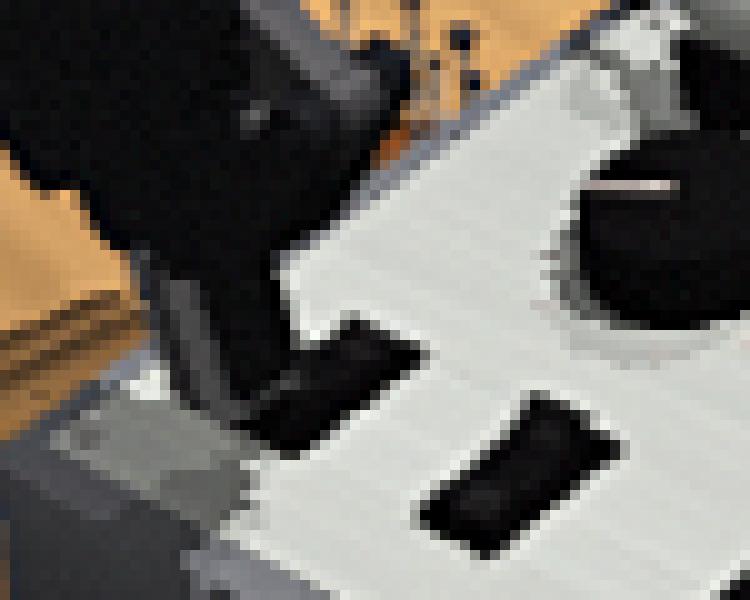

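The tip's bottom corner is now at about (243.5,192.5), roughly 15 mm above the panel by my estimate, with its front face over the lower half of the rocker. Contact should come in about 4 mm.

Request:
step_arm([
  {"dp": [0,0,0.003],"angular": [0,0,0],"fingers": 1},
  {"dp": [0,0,0.006],"angular": [0,0,0],"fingers": 1},
  {"dp": [0,0,0.009],"angular": [0,0,0],"fingers": 1},
  {"dp": [0,0,0.012],"angular": [0,0,0],"fingers": 1},
  {"dp": [0,0,0.015],"angular": [0,0,0],"fingers": 1},
  {"dp": [0,0,0.018],"angular": [0,0,0],"fingers": 1},
  {"dp": [0,0,0.02],"angular": [0,0,0],"fingers": 1},
  {"dp": [0,0,0.02],"angular": [0,0,0],"fingers": 1},
])

```text
time: 10.7
tool_pos: [529.8, 160.1, 43.6]
tcp_rot: [-180.0, 11.5, -165.4]
ft_force: [0.3, -0.2, -0.1]
finger_gap: 0.2
grip_force: 0.0
```

```bash
python3 chk.py 32 65 0
```

```text
dp [-0.      0.0008 -0.055 ] ang [-0.0002  0.0003 -0.    ] F [ 0.27 -0.16 -0.06] t 10.7
panel s,y,h [ 32.   64.8 -11. ] [-0.33  0.03 -0.03] [-0.04  0.1  -0.03]
dir 49.3
foot 9.6
pow 8.2
```

Request:
step_arm([
  {"dp": [0,0,0.003],"angular": [0,0,0],"fingers": 1},
  {"dp": [0,0,0.006],"angular": [0,0,0],"fingers": 1},
  {"dp": [0,0,0.009],"angular": [0,0,0],"fingers": 1},
  {"dp": [0,0,0.012],"angular": [0,0,0],"fingers": 1},
  {"dp": [0,0,0.015],"angular": [0,0,0],"fingers": 1},
  {"dp": [0,0,0.015],"angular": [0,0,0],"fingers": 1},
  {"dp": [0,0,0.015],"angular": [0,0,0],"fingers": 1},
  {"dp": [0,0,0.015],"angular": [0,0,0],"fingers": 1},
])

```text
time: 11.75
tool_pos: [530.5, 160.3, 40.7]
tcp_rot: [-180.0, 11.5, -165.4]
ft_force: [-1.1, 0.3, 0.5]
finger_gap: -0.4
grip_force: 0.1
```

```bash
python3 chk.py 32 65 0
```

```text
dp [ 0.0003  0.0006 -0.0698] ang [-0.0002  0.0004 -0.    ] F [-1.1   0.26  0.47] t 11.75
panel s,y,h [ 32.1  64.8 -13.9] [-0.07 -0.29 -0.12] [-0.03  0.13  0.  ]
dir 52.5
foot 9.6
pow 8.2
```

Request:
step_arm([
  {"dp": [0,0,0.003],"angular": [0,0,0],"fingers": 1},
  {"dp": [0,0,0.006],"angular": [0,0,0],"fingers": 1},
  {"dp": [0,0,0.009],"angular": [0,0,0],"fingers": 1},
  {"dp": [0,0,0.01],"angular": [0,0,0],"fingers": 1},
  {"dp": [0,0,0.01],"angular": [0,0,0],"fingers": 1},
  {"dp": [0,0,0.01],"angular": [0,0,0],"fingers": 1},
  {"dp": [0,0,0.01],"angular": [0,0,0],"fingers": 1},
  {"dp": [0,0,0.01],"angular": [0,0,0],"fingers": 1},
])

```text
time: 12.8
tool_pos: [530.8, 160.4, 38.7]
tcp_rot: [-180.0, 11.5, -165.4]
ft_force: [-0.8, 0.8, -0.4]
finger_gap: -0.1
grip_force: 0.0
```

```bash
python3 chk.py 32 65 0; python3 -c "
import cv2,numpy as np
a=cv2.imread('pics/side_cur.png').max(2)[183:204,236:264]
print('\n'.join(''.join('%4d'%v for v in r) for r in a))"
```

```text
dp [ 0.0002  0.0008 -0.0798] ang [-0.0002  0.0004 -0.    ] F [-0.84  0.81 -0.43] t 12.8
panel s,y,h [ 32.   64.8 -16. ] [-0.49  0.12  0.47] [-0.07  0.1  -0.01]
dir 56.6
foot 9.6
pow 8.2
  42  46  74  75  58  23  10  15  15  15  13  12   0  85 210 191  45  23  20  28  27  11   0  79 202 240 226 218
  51  31  60  74  64  37  10  13  12  13  13  14   2  85 138  94   2  16  30  37  25  12   4   6  30  86 188 226
  57  26  57  75  75  49   8  12  14  14  15  11   9  21  27  17  10  15  18  22  19   7  11   6   0   0 105 196
 116  35  44  74  74  59  25  13  13  13  13  14  13  16  15  16  18  16  17  17  15  11   8   4   0  40 172 222
  95  43  29  56  73  64  37  11  10  12  14  15  17  16  18  19  18  20  19   9  10   7   0   0 115 207 231 224
 181  41  28  56  75  75  47   8  13  16  13  14  17  16  15  18  20  19  18  15  12   0  49 183 235 225 220 216
 150 120  37  45  77  73  61  29  10  16  14  13  14  16  17  18  15  15  10  13   0  47 179 232 222 217 215 214
 123  95  48  42  64  74  56  22  11  16  10  16  10   6  11  16  15   7   0   0  50 182 228 221 217 216 216 216
 131 104  
[... 758 characters left out ...]
16 216 217 217 221 226
  96  97  95  99  97  96  96  98  99  96 163 200 205 215 211 213 214 216 214 211 213 217 219 220 218 221 231 196
  99 101  98  96  96  98  98  97  95  95  91 153 211 218 213 212 209 212 215 214 212 210 212 219 223 236 197  84
  99 108 101 100  96  97  96  98  97  91  73 144 208 218 214 214 213 211 211 213 214 216 213 214 220 187  80   0
  61  74 102 108 101 100  97  95  92  80 169 222 214 214 213 216 214 213 213 212 211 212 218 217 223 155   0   0
  58  58  51  70 107 106  96  90  78 143 208 219 212 211 210 213 215 216 216 214 213 213 210 214 207 169  82   0
  60  62  59  57  59  77  90 159 221 227 217 214 210 213 211 211 212 211 214 216 214 212 212 212 214 220 217 148
```

```bash
python3 -c "
import cv2,numpy as np
for n in ('side0','side_h4','side_cur'):
  a=cv2.imread(f'pics/{n}.png').max(2)[180:192,250:264]; print(n)
  print('\n'.join(''.join('%4d'%v for v in r) for r in a))
a=cv2.imread('pics/side0.png').max(2)[188:208,262:284]; print('foot')
print('\n'.join(''.join('%4d'%v for v in r) for r in a))"
```

```text
side0
 203 200 201 207 210 216 213 208 205 203 202 204 204 205
 206 206 210 214 170 140 202 226 214 210 205 203 202 203
 207 211 223 186  70   6  43 129 204 222 215 210 205 205
 216 230 192  78  12  15  24  28  47 133 208 224 216 207
 180  80  29  16  23  25  22  16  16  18  29  75 177 215
  77   2   1  12  23  29  30  24  13   4   0   0  95 183
   4   8  15  17  15  16  14  10   3   2   0  35 162 209
   6  17  15  16  15  18   8   4   0   0 105 194 218 211
  28  23  16  13  16  14  11   0  44 174 223 212 209 207
  14  13  12  12   5   9   0  42 168 219 211 206 205 202
   8  10  11   6   0   0  49 172 217 209 204 206 203 205
  12   8  10   0  44 177 230 222 215 205 205 203 203 205
side_h4
 218 211 213 217 223 226 225 220 217 215 213 214 216 217
 219 218 219 227 181 147 217 237 227 222 215 214 214 215
 220 223 236 198  78  11  47 140 218 234 226 221 217 215
 229 243 202  86  10  16  23  28  53 140 219 238 227 217
 192  89  28  19  26  30  26  18  16  21  32  82 186 225
  83   6   7  11  19  32  34  25  13   3   0   0 103 196
   9   8  15  18  17  19  12  13   9   2   0  36 174 221
  1
[... 2059 characters left out ...]
0  18  29  30  27  31  18  12   8   5   0 108 200 218 211 205 202 203 203 205
   0   0   1   4  11  20  24  20  12   8   0   5 160 223 217 213 210 206 205 203 204 203
  74   0   0  10   6   6   9  17   7   0  42 168 220 211 206 207 206 208 207 207 205 205
 208 137  24   0   0   5   5   6   0  55 175 220 211 204 206 202 203 201 207 208 209 205
 207 214 207 179 106   0   0   0  51 175 221 213 206 203 203 203 202 204 202 201 206 208
 204 203 205 213 206 137  26  98 191 220 215 209 208 206 204 204 203 203 204 203 201 201
 202 205 204 204 208 196 198 212 207 201 204 206 208 208 207 206 204 202 203 203 203 202
 202 200 201 203 203 200 202 203 205 202 198 198 201 206 208 206 207 206 204 204 204 204
```

The pixel comparison shows the direction rocker's upper end now stands up, with dark rows at 180–183 where it was white. So it has snapped over, with TCP h = −14 to −16, which puts the true tip about 23 mm behind the reported TCP. I'll lift off and move over to the foot rocker.

Request:
step_arm([
  {"dp": [0,0,-0.05],"angular": [0,0,0],"fingers": 1},
  {"dp": [0,0,-0.12],"angular": [0,0,0],"fingers": 1},
  {"dp": [-0.04,-0.06,-0.12],"angular": [0,0,0],"fingers": 1},
  {"dp": [-0.1,-0.14,-0.12],"angular": [0,0,0],"fingers": 1},
  {"dp": [-0.15,-0.22,-0.12],"angular": [0,0,0],"fingers": 1},
  {"dp": [-0.18,-0.264,-0.12],"angular": [0,0,0],"fingers": 1},
  {"dp": [-0.18,-0.264,-0.12],"angular": [0,0,0],"fingers": 1},
  {"dp": [-0.18,-0.264,-0.12],"angular": [0,0,0],"fingers": 1},
])

```text
time: 13.85
tool_pos: [573.1, 117.0, 68.9]
tcp_rot: [-180.0, 11.5, -165.5]
ft_force: [-0.5, -0.1, 0.1]
finger_gap: 0.1
grip_force: 0.0
```

```bash
python3 chk.py 68 12 -10; python3 -c "
import cv2,numpy as np
cv2.imwrite('pics/l.png',cv2.resize(cv2.imread('pics/side_cur.png')[150:225,230:320],None,fx=8,fy=8,interpolation=cv2.INTER_NEAREST))"
```

```text
dp [-0.0028 -0.001   0.0884] ang [-0.0001  0.     -0.0001] F [-0.49 -0.14  0.13] t 13.85
panel s,y,h [67.4 12.4  7.7] [-0.42 -0.02  0.66] [ 0.02  0.11 -0.02]
dir 48.1
foot 26.3
pow 9.5
```

View pics/l.png

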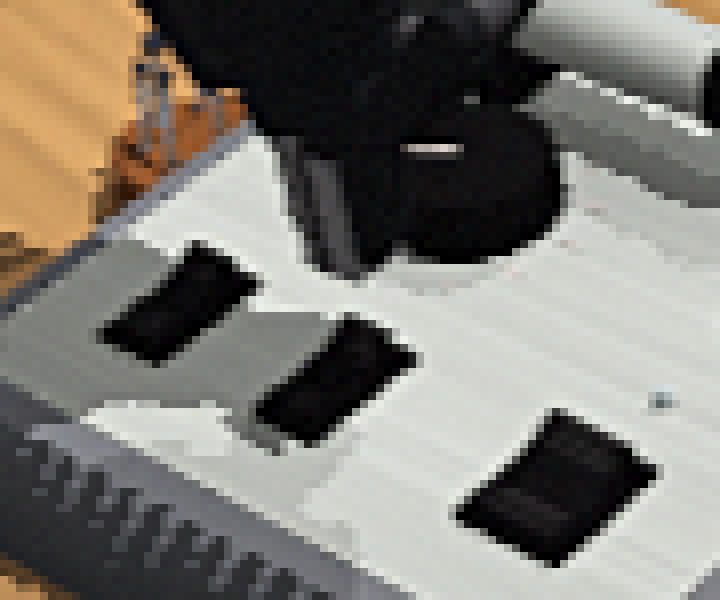

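The picture shows the direction rocker at (253,188) now lying like the foot rocker, upper end up, so it is in reverse. The tip at about (273,184) is clear of the dial. Now I'll descend on the foot rocker.

Request:
step_arm([
  {"dp": [-0.003,-0.001,0.02],"angular": [0,0,0],"fingers": 1},
  {"dp": [-0.003,-0.001,0.04],"angular": [0,0,0],"fingers": 1},
  {"dp": [-0.003,-0.001,0.06],"angular": [0,0,0],"fingers": 1},
  {"dp": [-0.003,-0.001,0.075],"angular": [0,0,0],"fingers": 1},
  {"dp": [-0.003,-0.001,0.085],"angular": [0,0,0],"fingers": 1},
  {"dp": [-0.003,-0.001,0.092],"angular": [0,0,0],"fingers": 1},
  {"dp": [-0.003,-0.001,0.098],"angular": [0,0,0],"fingers": 1},
  {"dp": [-0.003,-0.001,0.103],"angular": [0,0,0],"fingers": 1},
])

```text
time: 14.9
tool_pos: [578.5, 118.0, 49.7]
tcp_rot: [-180.0, 11.6, -165.4]
ft_force: [0.2, 0.7, 2.3]
finger_gap: 0.2
grip_force: 0.9
```

```bash
python3 chk.py 68 12 -16
cat > cmp.py <<'E'
import cv2,numpy as np,sys
u,v=map(int,sys.argv[1:3])
for n in ('side0','side_cur'):
  a=cv2.imread(f'pics/{n}.png').max(2)[v:v+13,u:u+16]; print(n)
  print('\n'.join(''.join('%4d'%x for x in r) for r in a))
E
python3 cmp.py 258 195
```

```text
dp [0.005  0.0011 0.0187] ang [-0.0002  0.0005 -0.0001] F [0.18 0.71 2.32] t 14.9
panel s,y,h [ 69.1  11.8 -12.3] [1.07 0.33 1.63] [0.06 0.01 0.04]
dir 50.9
foot 43.0
pow 9.3
side0
 205 202 203 204 206 207 212 216 226 187  77   3   8  14  15  15
 205 206 204 202 204 204 213 224 189  81   3   8  16  15  17  21
 206 205 205 206 208 214 228 174  45  10   8  15  16  20  15  17
 206 208 208 211 221 181  82  24  10  26  24  19  17  17  18  13
 202 206 213 221 187  76   7  14  24  35  35  30  25  16  11   7
 200 201 210 177  73   0   0  18  29  30  27  31  18  12   8   5
 204 205 213 145   0   0   1   4  11  20  24  20  12   8   0   5
 200 203 195 157  74   0   0  10   6   6   9  17   7   0  42 168
 200 199 206 210 208 137  24   0   0   5   5   6   0  55 175 220
 202 204 201 203 207 214 207 179 106   0   0   0  51 175 221 213
 204 204 202 204 204 203 205 213 206 137  26  98 191 220 215 209
 200 202 203 202 202 205 204 204 208 196 198 212 207 201 204 206
 201 202 199 201 202 200 201 203 203 200 202 203 205 202 198 198
side_cur
 130 127 128 128 131 130 133 137 144 112  44   1   2   9  10  10
 130 130 128 128 128 130 135 141 116  45   1   5   9   8  13  12
 130 129 129 130 131 136 147 105  21   4   0   7   8  12   7   9
 135 133 132 131 140 111  48  11   4  13  17  12   6  12   7  10
  93 116 137 139 115  44  12  25  25  16  15  16  18  10  10   6
  82  82 107 103  42   0   3   9  17  20  15  15  10   8   7   5
 149 222 224 135   0   0   0   0   7  12  12   7   9   6   2   9
 193 198 203 178  87   0   0   5   4   2   6   5   6   1  22  78
 189 190 192 197 208 153  31   0   0   4   5   3   1  24  79  95
 191 191 189 190 195 199 207 189  95   0   0   0  21  80  96 159
 191 193 191 192 192 190 194 200 209 152  28  32  80  90 160 208
 190 189 190 190 191 192 190 191 196 199 203 153 150 196 196 198
 188 189 189 189 192 190 192 192 191 191 195 194 194 194 190 186
```

Contact: about 2 N, not snapped yet. I'll press on.

Request:
step_arm([
  {"dp": [0,0,0.003],"angular": [0,0,0],"fingers": 1},
  {"dp": [0,0,0.006],"angular": [0,0,0],"fingers": 1},
  {"dp": [0,0,0.009],"angular": [0,0,0],"fingers": 1},
  {"dp": [0,0,0.012],"angular": [0,0,0],"fingers": 1},
  {"dp": [0,0,0.015],"angular": [0,0,0],"fingers": 1},
  {"dp": [0,0,0.017],"angular": [0,0,0],"fingers": 1},
  {"dp": [0,0,0.017],"angular": [0,0,0],"fingers": 1},
  {"dp": [0,0,0.017],"angular": [0,0,0],"fingers": 1},
])

```text
time: 15.95
tool_pos: [578.8, 118.1, 46.0]
tcp_rot: [-180.0, 11.5, -165.4]
ft_force: [-0.2, 1.0, 0.2]
finger_gap: 0.1
grip_force: 0.0
```

```bash
python3 chk.py 68 12 -16; python3 cmp.py 258 195|tail -13
```

```text
dp [0.003  0.0008 0.0004] ang [-0.0002  0.0003 -0.    ] F [-0.23  0.99  0.21] t 15.95
panel s,y,h [ 68.6  11.8 -15.9] [ 0.69 -0.78  0.21] [-0.04  0.1  -0.01]
dir 51.9
foot 49.5
pow 9.2
 129 128 128 129 131 135 143 149 152 115  44   1   0   4  10   8
 130 129 128 129 135 123  86  53  31  14   0   2   9   6   9   9
 132 132 132 133 103  35   8  16  18  12  12  10   3   6   8  10
  99 120 138 141 125  63   0   9  13  14  16  16   9  14  11   7
  94  97 103 126 115  44   2   8  11  11   9   6  10  10  10   9
  88  87  90  85  45   1   4   9   7  13  10   8   9   8   3   2
 155 154 155 141   0   0   6   7   8  12   4   6   5   6   2   6
 193 196 203 180  91   0   0   5   0   9  12   6   5   1  26  79
 191 192 193 198 209 154  31   0   0   1   2   6   0  25  82 104
 192 190 191 191 198 200 209 187  97   0   0   0  22  82 107  91
 192 191 191 191 190 191 195 201 209 153  25  34  85 100  92 159
 187 191 190 191 194 191 191 190 195 198 205 159  80  79 153 203
 189 190 188 190 189 188 190 193 188 192 196 197 199 196 194 192
```

The force has dropped and the lower end has risen, so the foot rocker has snapped over. On to the power rocker.

Request:
step_arm([
  {"dp": [0,0,-0.05],"angular": [0,0,0],"fingers": 1},
  {"dp": [0,0,-0.12],"angular": [0,0,0],"fingers": 1},
  {"dp": [0,-0.07,-0.12],"angular": [0,0,0],"fingers": 1},
  {"dp": [0,-0.16,-0.12],"angular": [0,0,0],"fingers": 1},
  {"dp": [0,-0.26,-0.12],"angular": [0,0,0],"fingers": 1},
  {"dp": [0.003,-0.35,-0.12],"angular": [0,0,0],"fingers": 1},
  {"dp": [0.003,-0.35,-0.12],"angular": [0,0,0],"fingers": 1},
  {"dp": [0.003,-0.35,-0.12],"angular": [0,0,0],"fingers": 1},
])

```text
time: 17.0
tool_pos: [591.1, 48.9, 69.4]
tcp_rot: [-180.0, 11.5, -165.5]
ft_force: [0.2, 0.0, -0.5]
finger_gap: 0.1
grip_force: 0.0
```

```bash
python3 chk.py 68 -58 -13; python3 cmp.py 258 195|tail -13
```

```text
dp [-0.0007  0.001   0.1053] ang [-0.0002  0.0003 -0.0002] F [ 0.19  0.04 -0.46] t 17.0
panel s,y,h [ 67.9 -57.8   8.1] [-0.64  1.29 -0.38] [-0.    0.12  0.03]
dir 39.9
foot 46.1
pow 23.9
 129 127 126 128 132 134 145 147 152 119  46   2   5  10  10  12
 129 130 129 132 135 122  84  57  34  18   7   7   8  11  12  12
 128 129 130 134 103  34  10  10  16  10  15  18  11  12  10   7
 131 130 132 137 123  63   0   7  11  15  18  18  11   9   9   8
 130 129 135 142 116  43   2   8   8  11   8   8  10   7   5   8
 124 126 132 108  42   1   2   9   8   8   8  11   9   6   8   6
 127 131 133  87   0   0   5   4  11  10   7  11   9   5   0   2
 124 129 116  85  43   4   0   5   9   7   8   7   6   0  22 101
 127 125 129 115 102  93  49   6   0   1   5   5   1  34 107 138
 128 128 129 112 115 121 106  91  51   9   0   0  30 105 140 135
 126 128 130 126 129 110  96  98 101  89  41  57 118 138 136 131
 126 128 128 129 130 131 129 125 130 117 115 133 133 127 127 131
 125 125 127 126 127 123 128 129 127 126 127 128 126 124 123 124
```

Foot stays over. Now I'll press the power rocker.

Request:
step_arm([
  {"dp": [0,0.001,0.025],"angular": [0,0,0],"fingers": 1},
  {"dp": [0,0.001,0.05],"angular": [0,0,0],"fingers": 1},
  {"dp": [0,0.001,0.075],"angular": [0,0,0],"fingers": 1},
  {"dp": [0,0.001,0.09],"angular": [0,0,0],"fingers": 1},
  {"dp": [0,0.001,0.1],"angular": [0,0,0],"fingers": 1},
  {"dp": [0,0.001,0.107],"angular": [0,0,0],"fingers": 1},
  {"dp": [0,0.001,0.114],"angular": [0,0,0],"fingers": 1},
  {"dp": [0,0.001,0.12],"angular": [0,0,0],"fingers": 1},
])

```text
time: 18.05
tool_pos: [595.8, 50.3, 45.9]
tcp_rot: [-180.0, 11.5, -165.4]
ft_force: [-0.3, 0.2, -0.7]
finger_gap: -0.0
grip_force: 0.0
```

```bash
python3 chk.py 68 -58 -16; python3 cmp.py 284 207
```

```text
dp [-0.0004  0.0003  0.0003] ang [-0.0002  0.0003 -0.0001] F [-0.27  0.16 -0.69] t 18.05
panel s,y,h [ 67.7 -58.  -16.2] [ 0.44 -0.16 -0.28] [-0.08  0.06  0.  ]
dir 42.2
foot 48.8
pow 37.9
side0
 204 202 198 200 204 208 209 213 225 185  78   5   9  14  12  12
 201 202 203 203 200 201 211 227 176  42   4   6  10  16  14  17
 204 202 200 204 206 211 221 168  41   0   8  13  19  19  18  16
 207 206 205 205 215 204 121  20   7  13  12  15  17  17  16  17
 204 207 211 222 181  77  13  13  29  33  35  22  13  16  19  16
 200 205 220 186  76   3  15  24  20  25  32  36  36  22  14  16
 197 204 165  71   2   0   9  19  30  30  23  28  31  36  34  24
 198 208 144   0   0   5   5   8  11  20  27  28  22  26  32  37
 197 203 193 129  19   0   1   4   1  10  13  16  29  28  23  23
 197 198 204 193 183 165  86   0   2   5   1   7  12  19  24  18
 198 201 198 200 203 195 184 131  22   0   0   7  10   6  11  13
 192 198 197 197 197 199 201 209 201 162  81   0   1   5   5   9
 198 194 195 198 198 199 198 199 202 206 200 137  38   0   0   0
side_cur
 129 127 122 126 131 134 135 140 143 115  48   4   6   6  10   8
 127 127 129 127 129 136 145 113  58  28   2   0   5  10   9  10
 131 128 130 134 100  61  47  17  13   8   1   8   6  11  11   5
 132 130 131 134  91  13   2   7   7  16  20  12  10   7   7   7
 133 134 138 147 103  13   6   6  15  17  22  24  21  17   8  11
  97 119 126  93  47   2  11   4  10   8  13  12  12  12  23  18
  93  96  76  23   2   3   9   6   9   9   7   9   9  13  15  13
  88  89  64  11   0   8   9   5   8  10  11  11  10   9  12   9
 150 148 155 152  28   0   0   8   7   6   9   7   9   9  10   7
 191 190 193 197 202 183  91   0   1   9   1   8   6   9   7  10
 191 189 188 186 190 195 200 148  31   0   0   0   6   8   6   6
 185 186 187 187 184 186 191 196 203 178  91   0   0   6   4   5
 185 183 184 186 188 185 187 185 189 193 202 149  35   0   0   0
```

Power has snapped over too. I'll retreat up and back, clear of the console.

Request:
step_arm([
  {"dp": [0,0,-0.08],"angular": [0,0,0],"fingers": 1},
  {"dp": [0,0,-0.2],"angular": [0,0,0],"fingers": 1},
  {"dp": [0,0,-0.35],"angular": [0,0,0],"fingers": 1},
  {"dp": [0.08,0,-0.5],"angular": [0,0,0],"fingers": 1},
  {"dp": [0.25,0,-0.6],"angular": [0,0,0],"fingers": 1},
  {"dp": [0.42,0,-0.65],"angular": [0,0,0],"fingers": 1},
  {"dp": [0.54,0,-0.65],"angular": [0,0,0],"fingers": 1},
  {"dp": [0.6,0,-0.65],"angular": [0,0,0],"fingers": 1},
])

```text
time: 19.1
tool_pos: [456.2, 14.1, 150.3]
tcp_rot: [-179.9, 11.6, -165.5]
ft_force: [0.6, 0.6, 0.5]
finger_gap: -0.3
grip_force: 0.0
```

```bash
python3 chk.py 50 0 100; python3 cmp.py 284 207|tail -13
python3 - <<'E'
from h import *
top=snapshot("top"); cv2.imwrite("pics/top_end.png",top); side=cv2.imread("pics/side_cur.png")
for c,L in (("side",["direction_end","footmode_end","power_end","white_jar","signet_ring","plain_ring","speed_dial","handpiece","brass_tin","ring_clamp","bur_stand"]),):
    for l in L: print(l,[(d["at"],round(d["conf"],2)) for d in pinpoint(c,l)[:1]])
P=np.load('P.npy')
for nm,y,a,b in (("dir",65,38,62),("foot",12,62,38),("pow",-58,62,38)): print(nm,"old end",proj("side",[world(P,pan(a,y,5))])[0].round(1))
print(sense()["time"])
# console shift: match the panel's back/handpiece region between start and end
for n,e,(v,u,h,w) in (("side0",side,(140,275,50,60)),("top0",top,(160,300,60,40))):
    r=cv2.matchTemplate(e,cv2.imread(f"pics/{n}.png")[v:v+h,u:u+w],cv2.TM_CCOEFF_NORMED); print(n,cv2.minMaxLoc(r)[1],np.subtract(cv2.minMaxLoc(r)[3],(u,v)))
E
```

```text
dp [-0.5126  0.2904  0.0762] ang [-0.0005  0.0008 -0.0001] F [0.6  0.65 0.52] t 19.1
panel s,y,h [-53.4 -57.9 114.6] [-0.11 -0.59 -0.05] [-0.05  0.11  0.02]
dir 38.1
foot 18.0
pow 17.6
 219 218 212 215 221 227 228 235 244 204  86   8   9  17  20  19
 215 218 220 219 221 233 246 203 105  51  10  12  14  19  15  18
 219 215 219 226 183 118  94  37  24  22  10  11  21  19  19  16
 222 223 222 229 169  19   7  19  28  33  32  29  21  17  18  17
 220 223 227 243 185  17   0   7  18  24  34  39  35  34  20  18
 214 221 237 204  83   0   4   7   9  11  17  25  28  35  36  32
 214 219 171  40   3   0   4  14   5   9  12   7  14  25  32  29
 214 222 159   0   0   9  10  10   9   7   6  11   6  11  16  14
 212 221 211 141  26   0   0   6   1   3   7   5   5   6  15  11
 212 213 220 209 201 182  93   0   1   6   5   6  14   7  13  13
 214 213 215 218 203 192 203 146  27   0   0   8   7   8   6  10
 210 210 212 214 199 199 206 196 202 181  93   0   0   7   9  11
 212 208 211 213 213 212 215 198 186 194 200 149  29   1   0   0
direction_end [([247.8, 190.6], 0.39)]
footmode_end [([275.7, 192.6], 0.56)]
power_end [([302.1, 209.4], 0.57)]
white_jar [([345.6, 265.6], 0.89)]
signet_ring [([263.3, 263.7], 0.41)]
plain_ring [([221.0, 237.0], 0.64)]
speed_dial [([290.8, 180.0], 0.69)]
handpiece [([285.3, 143.4], 0.84)]
brass_tin [([385.0, 241.3], 0.75)]
ring_clamp [([211.7, 196.2], 0.94)]
bur_stand [([257.8, 175.6], 0.66)]
dir old end [246.7 191.5]
foot old end [275.  193.9]
pow old end [303.  207.2]
19.75
side0 0.9995706677436829 [0 0]
top0 0.9993197321891785 [0 0]
```

All three rockers are over, the console hasn't moved, and the hand is clear.

```bash
python3 -c "
from bench import *
print(hand_in())"
```

```text
the job is handed in; nothing more can be done
None
```

I pressed the rockers in the order you asked: direction to reverse, then hand/foot to foot, then power to on. The camera pictures show all three tipped over, the console has not moved, and the hand was clear when I handed the job in at about 20 s.

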